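# Seat a plaster mould in the lift stand and hold the cam at full lift

### The job

Pick up the rectangular plaster mould block and lower it into the pocket of the small lift stand so that it sits flat and square on the pocket floor; plaster is brittle, so set it down, do not drop it. Then, with the mould let go and left in the pocket, swing the stand's cam lever up by its wooden cross grip to the cam's highest lift point, which is where the lever stands straight up, and finish while still holding it there: the lever springs back if you let go. Leave the jar, the bowl and the round mould where they stand.

Things in the scene. Friction and masses are not known exactly. Their poses are not given: they have to be found in the camera images.
- block: Rectangular white plaster mould block, 60 (its x) x 100 (its y) x 44 mm high, about 0.3 kg, lying flat on the bench. Origin at the centre of its underside, z up. Turned half round it fits just as well.
- stand: Lift stand bolted to the bench, base plate 120 (its x) x 190 (its y) x 12 mm, from y = -85 to +105. Origin on the bench under the pocket's centre, z up. The cam shaft runs along its y axis, 42 mm above the bench, above the line x = 0. The lever turns in the plane y = +125 mm, beside the stand; lying level it points to the stand's -x.
- pocket (a point): Centre of the pocket floor on the stand's aluminium lifting table; axes as the stand's. Open on top, 65 (x) x 105 (y) mm inside at the floor, so the block's 100 mm side goes along y. Rims 12 mm high, 6 to 9 mm thick, flared lead-in; each long rim has a 55 mm finger gap in its middle, where the table top goes on level to x = +-43 mm. The floor is 72 mm above the bench plus the lift.
- platen (a joint): Lift of the lifting table in m, driven by the cam: 0.015 x sin(lever). Greatest, 0.015, with the lever upright; it sinks again if the lever goes past upright.
- lever (a joint): Angle of the cam lever in rad: 0 = level, pointing to the stand's -x; 1.571 = straight up (highest lift); it can go on to 2.3, past the top. Friction keeps it where it is at the start (0.2 to 0.6), but higher up a spring and the load drive it back down: about 2 to 6 N at the grip raise and hold it near the top.
- grip (a point): Centre of the lever's cross grip: a dark wooden cylinder, diameter 28, 40 mm long along the stand's y (the hinge's direction), flat ends; 130 mm from the cam shaft's axis, at y = +125 mm of the stand. It turns with the lever, so between fingers closed on its flat ends it pivots as the lever swings. A 10 mm steel bar joins it to the shaft. Axes fixed to the lever: x towards the shaft.
- puck: Round white plaster mould, diameter 90 mm, 34 mm high, a bystander. Origin at the centre of its underside.
- jar: Grey glaze jar with white lid, diameter 60 mm, 75 mm high, a bystander. Origin at the centre of its underside.
- bowl: Terracotta bowl, diameter 90 mm, 50 mm high, a bystander. Origin at the centre of its underside.
Not all that is in view belongs to the job. What is shaped like the block but green or pink is not meant.

How it is judged (in metres and radians):
On the way, in this order (a step that is already met when the one before it is completed fails the run):
1. The block sits flat and square in the pocket, let go, with the lever still down (z of block in the frame of pocket below 0.003 m and horizontal distance between block and pocket below 0.008 m and angle between block's own z axis and vertical below 0.04 rad and angle between the y axis of block and the y axis of pocket, either way round below 0.1 rad and contact force between block and the fingers below 0.2 N and value of joint lever below 1.2 rad), for 0.2 s.
2. The lever is brought to the cam's highest lift point with the block aboard (value of joint lever between 1.42 and 1.72 rad and z of block in the frame of pocket below 0.003 m), for 0.3 s.
At the end, for the whole second after the job is handed in: The lever is held by the fingers (over 1 N of contact) at rest within 0.15 rad of straight up, the lifting table over 14.3 mm up, and the block, untouched by the robot, lies in the pocket: on the floor within 3 mm, within 8 mm of its centre, flat within 0.04 rad and square within 0.1 rad (all of step 2 and velocity of joint lever between -0.1 and 0.1 rad/s and value of joint platen above 0.0143 m and contact force between the fingers and lever above 1 N and contact force between block and the arm below 0.2 N and contact force between block and the fingers below 0.2 N and z of block in the frame of pocket above -0.003 m and horizontal distance between block and pocket below 0.008 m and angle between block's own z axis and vertical below 0.04 rad and angle between the y axis of block and the y axis of pocket, either way round below 0.1 rad and linear speed of block below 0.03 m/s); the arm keeps its last pose, push and grip.
It fails at once if The block is dropped (faster than 0.6 m/s out of the fingers, a fall of about 18 mm) (linear speed of block above 0.6 m/s and contact force between block and the fingers below 0.05 N).
It fails at once if A bystander is moved more than 30 mm (distance of any of puck, jar, bowl from where it was at the start of the episode above 0.03 m).
It also fails if it takes over 59 s, if anything falls off the work surface, if the arm or the gripper's body presses on something with over 40 N, if the wrist force passes 120 N, or if a joint passes its speed limit or range.

### The arm

A 6-joint arm with a two-finger parallel gripper is mounted at the origin on the work surface. World frame = base frame: x ahead of the robot, y to its left, z up, the work surface at z = 0. Lengths are in m, angles in degrees, forces in N, time in s.
With the tool pointing down it reaches from about 0.4 to 0.825 m from the base axis. Payload 7 kg.
Tool frame: the origin (TCP) lies at the very end of the fingers, on their centre line; the grasp point (between the pads) lies 19 mm behind it; y points along the fingers, x is the direction in which the jaws open and shut, and the axes are right-handed (so a half turn about y gives the same grasp; the last joint's range is limited). The gripper opens to 88 mm and grips with 3 to 60 N. Pads are 19 mm wide; open, the fingers measure 130 mm over their backs; the gripper's body (78 mm by 193 mm) begins 47 mm behind the grasp point.
Start: joints at [88.814, 20.546, 0.682, 0, -70.136, -16.507], TCP at [0.205, 0.643, 0.227] pointing down, gripper open.
Joint ranges: [-176.03, 176.03], [-82.01, 121.73], [-58.28, 71.71], [-173.87, 95.51], [-174.79, -0.11], [-173.66, 173.66]. Speed limits (degrees/s): [136.94, 136.94, 172.46, 180, 180, 180].

### API

Orientations are given as [roll, pitch, yaw] about the fixed x, y, z axes, in that order (R = Rz(yaw) Ry(pitch) Rx(roll)).
In Python, from plant import ctrl gives the robot as it stands.
- The arm moves only by the shell command python3 -m crank 'ROWS'. ROWS is JSON, a list that holds one entry, the list of rows, each a list of 5 numbers: the closure, from -1 (fully open) to 1 (shut), then the shift along the tool's x, y, z in mm, then the turn about the tool's y in rad. In form: [[[claw, x, y, z, turn], ...]]. A call has 1 to 12 rows; each row is the pose to reach, as a shift and turn from the pose commanded when the call began, along the tool's axes at that moment; what a row does not reach only later rows make up. A row lasts 1/8 s, in which the tool goes at most 62.5 mm and 10.7 degrees, less where a joint would pass 70% of its speed; a pose out of reach is approached as far as the arm can. A call with a gripper value outside its range is refused whole. The fingers move at their own pace and stop on an object; the grip force is fixed at half the most. Time passes only in rows, so rows that repeat a pose let the fingers close. It gives the time, the measured TCP pose, the force and the opening at its end, in the units of the state.
- ctrl.get_obs(): the state, without advancing time (a new reading comes with each control period).
- ctrl.snapshot(name): name is "side" or "top" or "wrist"; returns the picture (400x640x3 uint8, red, green, blue); there is no depth.
- ctrl.camera_model(name): a dict with "fx", "fy", "cx", "cy" (pixels), "origin" and "orientation" of the camera in the world; the wrist camera has in their place "hand_eye" (4x4, takes a point from camera to tool coordinates, whose origin is the TCP and whose axes are the tool frame's). Camera axes: x right, y down, z forward; pixel columns grow to the right and rows downward; lengths in m; the calibration is good to about 2 mm. The wrist camera is an equidistant fisheye: a pixel r from the principal point sees the ray r / f radians off the axis. A picture is of the moment at which its call begins: read the wrist's pose just before it. camera_model takes no time and is no camera call.
- ctrl.close_job(): hands the job in, once; it reports no verdict.
Trained networks look in the newest picture that a camera, given by its name, has taken for a name from the list of things; names that differ only in an ending like _2 or _b are one class to them, and where a whole thing is asked for, a point or a joint stands for the part that bears it (a point fixed in the world has none). Each returns a list of dicts, best first, with "confidence" (0 to 1); they miss things now and then, are a little off and sometimes report something else, mostly with a low value. They report only what shows in the picture. A call takes as long as a camera call. They do not tell look-alikes from the thing itself.
- ctrl.find_in(camera, name): "extent" ([left, top, width, height] in pixels, round what is visible of it).
The state is a dict: "clock": time; "joint_pos": joint angles; "qvel": joint speeds; "tau": joint torques, N m; "tool_pos": TCP position; "orientation": TCP orientation; "force": force on the tool from outside, world axes, zero at the start; "moment": the same for the moment, N m; "opening": finger opening in m.
Only numpy, scipy, OpenCV 4.12 (cv2) and the standard library are available. Lean on these libraries where they do the work, as an engineer would, in place of code of your own. Each camera call takes 0.05 s, during which the arm holds its last target.

## Working session

There is one attempt and no reset: what is moved stays moved. The work goes in short steps, Python scripts to look and compute and a shell command to move; the robot and the scene stay as the last step left them, time stands still between calls to the robot, and variables do not carry over. Pictures are saved under pics/ and viewed, and the job is handed in when it is done.

```bash
ls; mkdir -p pics
python3 - <<'E'
from plant import ctrl
import cv2
print(ctrl.get_obs())
for n in ["side","top","wrist"]:
    im=ctrl.snapshot(n); cv2.imwrite(f"pics/{n}0.png",im[:,:,::-1]); print(n,ctrl.camera_model(n))
    for o in ["block","stand","grip","pocket","puck","jar","bowl"]:
        print(o,[(d['extent'],round(d['confidence'],2)) for d in ctrl.find_in(n,o)][:4])
print(ctrl.get_obs()['clock'])
E
```

```text
pics
{'clock': 0.0, 'joint_pos': array([ 8.88137706e+01,  2.05918961e+01,  6.34381443e-01, -1.90638002e-02,
       -7.01361042e+01, -1.65048783e+01]), 'qvel': array([-0.011429  ,  0.09776318,  0.00434977,  0.06697576,  0.12987921,
       -0.05790029]), 'tau': array([ 9.08765778e-04, -5.82712841e+01,  2.93042529e+01,  6.99683368e+00,
        6.95352210e-03, -1.65289262e-04]), 'tool_pos': array([0.20502884, 0.64260094, 0.22562543]), 'orientation': array([-8.99905835e+01, -9.48530207e-02, -1.07697608e+02]), 'force': array([ 0.34775034, -0.69861164, -0.12716246]), 'moment': array([-0.03134148,  0.05400176, -0.00207863]), 'opening': 0.08797895768244303}
side {'fx': 388.5164285810419, 'fy': 388.5164285810419, 'cx': 324.5123097926211, 'cy': 199.9059096095427, 'origin': array([ 0.16759941, -0.54387472,  0.81291517]), 'orientation': array([-138.1900869 ,   -0.43867742,  -40.71573572])}
block [([302.0, 198.3, 39.2, 48.4], 0.76), ([279.0, 287.2, 42.9, 54.7], 0.74), ([382.4, 297.9, 54.7, 35.3], 0.73), ([325.7, 255.2, 48.9, 41.2], 0.6)]
stand [([204.6, 142.2, 103.1, 68.2], 0.63)]
grip [([315.5, 1
[... 727 characters left out ...]
38.7], 0.55)]
puck [([310.2, 242.4, 29.9, 30.0], 0.89)]
jar [([242.6, 115.4, 23.0, 26.2], 0.78)]
bowl [([353.9, 119.1, 26.7, 28.1], 0.89), ([191.1, 168.6, 95.0, 57.4], 0.27)]
wrist {'fx': 309.70691628693146, 'fy': 309.70691628693146, 'cx': 321.5577782530757, 'cy': 195.2167232303432, 'hand_eye': array([[ 9.99997739e-01, -2.28289212e-04,  2.11402982e-03,
        -3.89668158e-04],
       [-2.10307061e-03, -2.52812060e-01,  9.67513121e-01,
        -1.57082636e-01],
       [ 3.13579424e-04, -9.67515380e-01, -2.52811968e-01,
         6.69361387e-02],
       [ 0.00000000e+00,  0.00000000e+00,  0.00000000e+00,
         1.00000000e+00]])}
block []
stand []
grip []
pocket []
puck []
jar []
bowl []
1.2
```

View pics/side0.png

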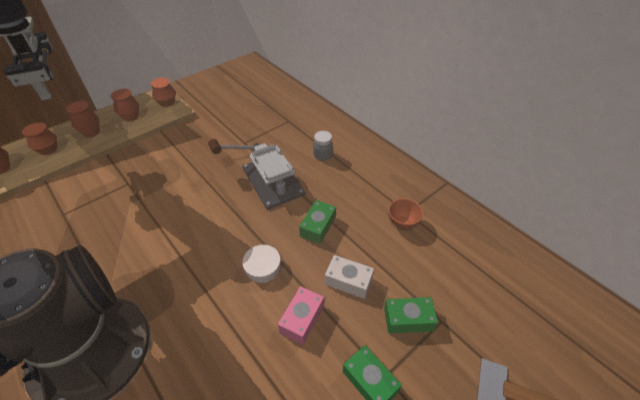

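View pics/top0.png

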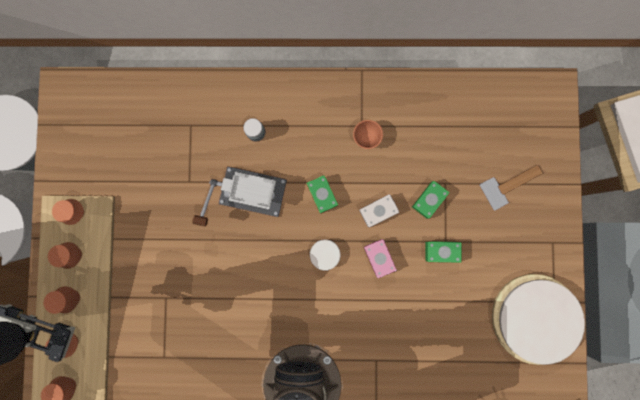

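View pics/wrist0.png

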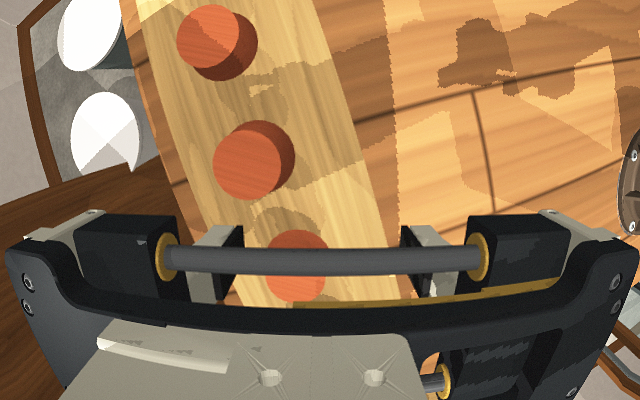

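Top view: the white block is at (380,210), the stand at (253,190), its lever runs to the grip at (201,221), and the puck, jar and bowl are at (325,255), (254,130) and (368,134). The wrist is over the pot shelf. Next I'll measure the block and stand.

```bash
cat > h.py <<'E'
import numpy as np, cv2
from scipy.spatial.transform import Rotation as Ro
def R(o): return Ro.from_euler('xyz',o,degrees=True).as_matrix()
def ray(m,u,v): return np.array([(u-m['cx'])/m['fx'],(v-m['cy'])/m['fy'],1.])
def hit(m,u,v,z):
    d=R(m['orientation'])@ray(m,u,v); o=m['origin']; return o+d*(z-o[2])/d[2]
def proj(m,P):
    p=(np.atleast_2d(P)-m['origin'])@R(m['orientation']); return p[:,:2]/p[:,2:]*[m['fx'],m['fy']]+[m['cx'],m['cy']]
def wproj(m,obs,P):
    H=m['hand_eye']; T=R(obs['orientation']); 
    q=(np.atleast_2d(P)-obs['tool_pos'])@T; c=(q-H[:3,3])@H[:3,:3]
    r=np.hypot(c[:,0],c[:,1]); th=np.arctan2(r,c[:,2]); return np.c_[m['cx']+m['fx']*th*c[:,0]/r, m['cy']+m['fx']*th*c[:,1]/r]
def wray(m,obs,u,v):
    H=m['hand_eye']; T=R(obs['orientation']); a=np.array([u-m['cx'],v-m['cy']])/m['fx']; r=np.hypot(*a)
    c=np.r_[np.sin(r)*a/r,np.cos(r)]; return obs['tool_pos']+T@H[:3,3], T@H[:3,:3]@c
def whit(m,obs,u,v,z):
    o,d=wray(m,obs,u,v); return o+d*(z-o[2])/d[2]
E
python3 - <<'E'
from plant import ctrl
from h import *
for n,c,b in [("top",(185,150,300,220),None),("side",(195,120,320,215),None)]:
    im=cv2.imread(f"pics/{n}0.png"); m=ctrl.camera_model(n)
    cv2.imwrite(f"pics/{n}0c.png",cv2.resize(im[c[1]:c[3],c[0]:c[2]],None,fx=6,fy=6,interpolation=cv2.INTER_CUBIC))
    hsv=cv2.cvtColor(im,cv2.COLOR_BGR2HSV)
    mask=((hsv[...,1]<60)&(hsv[...,2]>130)).astype(np.uint8)
    k,l,s,ce=cv2.connectedComponentsWithStats(mask)
    for i in range(1,k):
        if s[i,4]>150:
            pts=np.argwhere(l==i)[:,::-1].astype(np.float32); r=cv2.minAreaRect(cv2.convexHull(pts))
            print(n,s[i],ce[i].round(1),[np.round(x,1) for x in r], hit(m,*ce[i],0.044).round(3))
            if n=="top":
                print("  corners",[hit(m,*p,0.044)[:2].round(3) for p in cv2.boxPoints(r)])
m=ctrl.camera_model("top")
print("jar",hit(m,254,129,.075),"puck",hit(m,325,255,.034),"bowl",hit(m,368,134,.05))
E
```

```text
top [    0     0   640    38 22924] [334.5  18. ] [array([319.5,  18.5]), array([ 37., 639.]), np.float64(90.0)] [ 1.114 -0.09   0.044]
  corners [array([1.172, 0.959]), array([ 1.171, -1.02 ]), array([ 1.055, -1.015]), array([1.053, 0.952])]
top [ 109   47  514   38 9289] [373.1  56.3] [array([365.6,  60. ]), array([512.8,  36.7]), np.float64(1.4)] [ 0.993 -0.209  0.044]
  corners [array([0.942, 0.605]), array([1.059, 0.607]), array([ 1.02 , -0.964]), array([ 0.906, -0.957])]
top [   0   94   38   77 2461] [ 16.4 131.6] [array([ 18.5, 132. ]), array([76., 37.]), np.float64(90.0)] [0.754 0.883 0.044]
  corners [array([0.872, 0.941]), array([0.872, 0.826]), array([0.636, 0.813]), array([0.635, 0.927])]
top [ 614   95   26   87 1341] [630.2 129. ] [array([626.5, 138. ]), array([86., 25.]), np.float64(90.0)] [ 0.771 -0.978  0.044]
  corners [array([ 0.875, -0.934]), array([ 0.875, -1.008]), array([ 0.615, -0.998]), array([ 0.614, -0.924])]
top [243 118  19  19 276] [252.2 127.1] [array([252., 127.]), array([18., 18.]), np.float64(90.0)] [0.772 0.158 0.044]
  corners [array([0.8  , 0.186
[... 2628 characters left out ...]
0.6]), array([32.2, 37.6]), np.float64(63.4)] [ 0.384 -0.074  0.044]
side [325 255  49  35 914] [349.1 272. ] [array([348.9, 271.7]), array([44.2, 23.5]), np.float64(19.7)] [ 0.52  -0.23   0.044]
side [293 302  17  16 204] [301.  309.7] [array([301. , 309.5]), array([15.7, 15.2]), np.float64(26.6)] [ 0.379 -0.231  0.044]
side [479 359  28  41 637] [491.7 377.7] [array([492.4, 380.3]), array([25.5, 40.2]), np.float64(6.7)] [ 0.568 -0.573  0.044]
side [363 365  18  19 165] [370.9 373.8] [array([371. , 374.3]), array([18.9, 14.1]), np.float64(56.3)] [ 0.399 -0.419  0.044]
jar [0.75939087 0.14733792 0.075     ] puck [ 0.38687113 -0.06667803  0.034     ] bowl [ 0.75105606 -0.19340715  0.05      ]
```

View pics/top0c.png

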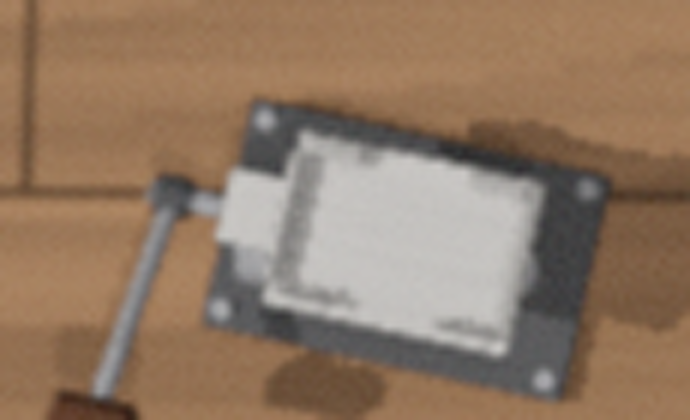

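View pics/side0c.png

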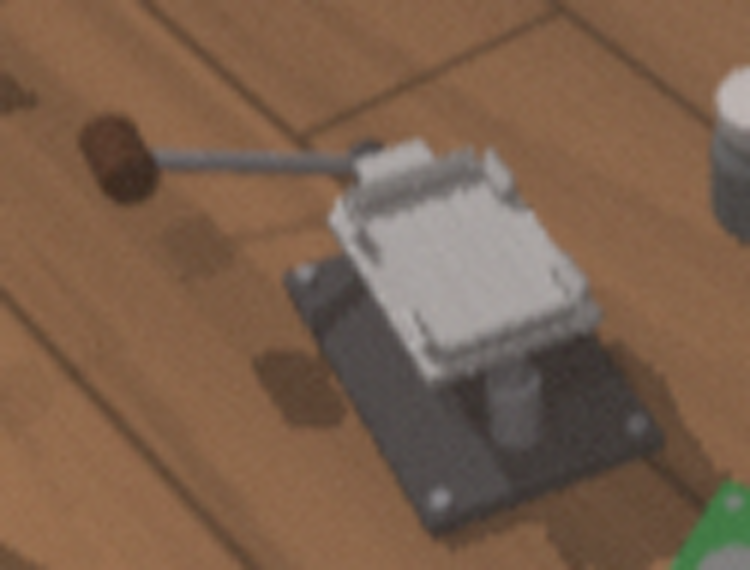

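```bash
cat > stand.py <<'E'
from plant import ctrl
from h import *
from scipy.optimize import least_squares
T=ctrl.camera_model("top");S=ctrl.camera_model("side")
c=lambda o,u,v:[o[0]+(u+.5)/6-.5,o[1]+(v+.5)/6-.5]
P=[];Q=[]
for cam,o,d in [(T,(185,150),[((255,100),(60,105,12)),((608,180),(60,-85,12)),((563,398),(-60,-85,12)),((205,325),(-60,105,12))]),
              (S,(195,120),[((287,275),(-60,105,12)),((435,525),(-60,-85,12)),((662,435),(60,-85,12))])]:
    for px,X in d: P.append((cam,c(o,*px)));Q.append(np.array(X)/1000.)
def W(p,X):
    a=p[2];return np.c_[p[0]+np.cos(a)*X[:,0]-np.sin(a)*X[:,1],p[1]+np.sin(a)*X[:,0]+np.cos(a)*X[:,1],X[:,2]]
Q=np.array(Q)
f=lambda p:np.concatenate([proj(m,w)[0]-px for (m,px),w in zip(P,W(p,Q))])
if __name__=="__main__":
    r=least_squares(f,[.58,.17,-.2]);print(r.x,np.degrees(r.x[2]));print(r.fun.reshape(-1,2).round(1))
    for k in range(2):
        s=slice(0,4) if k==0 else slice(4,7)
        g=lambda p:f(p).reshape(-1,2)[s].ravel(); q=least_squares(g,r.x);print(k,q.x,np.degrees(q.x[2]))
    p=r.x
    for th in np.arange(.2,.65,.1):
        g=W(p,np.array([[-.13*np.cos(th),.125,.042+.13*np.sin(th)]]))
        print(th,g.round(3),proj(T,g).round(1),proj(S,g).round(1))
    print(ctrl.get_obs()['tool_pos'])
E
python3 stand.py
```

```text
[ 0.57736816  0.14784664 -0.20396523] -11.686346726243022
[[ 0.  -0.6]
 [ 1.1 -1.1]
 [ 0.1  0.7]
 [-0.4 -0.2]
 [-1.3 -0.2]
 [-0.8  0.3]
 [ 0.8 -0.2]]
0 [ 0.57650659  0.14843411 -0.200911  ] -11.511352458683366
1 [ 0.57855294  0.14687506 -0.21474568] -12.304021158239891
0.2 [[0.478 0.296 0.068]] [[202.4 223.3]] [[213.4 154.4]]
0.30000000000000004 [[0.481 0.295 0.08 ]] [[201.5 222.1]] [[213.6 150.7]]
0.4000000000000001 [[0.485 0.295 0.093]] [[200.8 220.5]] [[214.2 146.9]]
0.5000000000000001 [[0.491 0.293 0.104]] [[200.2 218.5]] [[215.3 143.1]]
0.6000000000000001 [[0.498 0.292 0.115]] [[199.7 216.1]] [[216.8 139.3]]
[0.20515423 0.64303686 0.22657343]
```

```bash
cat > go.py <<'E'
import sys
from plant import ctrl
from h import *
def plan(x,y,z,yaw):
    o=ctrl.get_obs(); T=R(o['orientation']); d=T.T@(np.array([x,y,z])-o['tool_pos'])*1000
    cy=np.degrees(np.arctan2(T[1,0],T[0,0])); t=(cy-yaw+180)%360-180
    print("clock",o['clock'],"tcp",o['tool_pos'].round(4),"ori",o['orientation'].round(2),"open",round(o['opening'],4),"F",o['force'].round(1)); print("shift",d.round(1),"turn rad",round(np.radians(t),4),"j6",o['joint_pos'][5].round(1))
if __name__=="__main__": plan(*map(float,sys.argv[1:]))
E
python3 go.py .521 -.228 .2 -153.2
```

```text
clock 1.2 tcp [0.2052 0.643  0.2266] ori [ -90.     0.  -107.7] open 0.0875 F [-0.8 -0.3  0.2]
shift [733.8  26.6 565.7] turn rad 0.7942 j6 -16.5
```

```bash
python3 -m crank '[[[-1,42,2,33,0.1],[-1,85,4,66,0.2],[-1,128,6,99,0.3],[-1,170,6,130,0.4],[-1,215,6,166,0.5],[-1,258,6,199,0.6],[-1,300,6,232,0.7],[-1,345,6,266,0.794],[-1,390,6,300,0.794],[-1,435,10,335,0.794],[-1,480,15,370,0.794],[-1,525,20,405,0.794]]]'; python3 go.py .521 -.228 .2 -153.2
```

```text
clock: 2.7
tool_pos: [0.432, 0.0181, 0.2071]
orientation: [-90.0, 0.1, -153.2]
force: [1.1, 1.4, -0.4]
opening: 0.0875
clock 2.7 tcp [0.432  0.0181 0.2071] ori [-8.9990e+01  1.0000e-01 -1.5316e+02] open 0.0875 F [ 1.1  1.4 -0.4]
shift [ 31.7   7.  259.8] turn rad 0.0007 j6 -1.9
```

```bash
python3 -m crank '[[[-1,7,2,55,0],[-1,15,4,110,0],[-1,22,6,165,0],[-1,28,7,220,0],[-1,32,7,260,0],[-1,32,7,260,0],[-1,32,7,260,0]]]'
python3 - <<'E'
from plant import ctrl
from h import *
o=ctrl.get_obs(); im=ctrl.snapshot("wrist"); m=ctrl.camera_model("wrist")
print(o['tool_pos'],o['orientation'],ctrl.find_in("wrist","block"))
v=im[:,:,::-1].copy()
def box(x,y,yaw):
    a=np.radians(yaw);c=np.array([[.03,.05],[-.03,.05],[-.03,-.05],[.03,-.05]])
    return np.c_[c@np.array([[np.cos(a),np.sin(a)],[-np.sin(a),np.cos(a)]])+[x,y],np.full(4,.044)]
cv2.imwrite("pics/w1raw.png",v)
cv2.polylines(v,[wproj(m,o,box(.521,-.228,26.8)).round().astype(int)],True,(0,0,255),1)
cv2.imwrite("pics/w1.png",v)
E
```

```text
clock: 3.58
tool_pos: [0.5198, -0.2266, 0.1993]
orientation: [-90.0, -0.0, -153.2]
force: [0.4, -0.2, -0.1]
opening: 0.0872
[ 0.51977089 -0.22660439  0.19931145] [-9.00260365e+01 -2.04873506e-02 -1.53228657e+02] [{'extent': [444.9, 33.9, 80.8, 94.5], 'confidence': 0.97}, {'extent': [219.4, 273.9, 47.2, 35.4], 'confidence': 0.89}, {'extent': [290.3, 132.5, 59.2, 91.7], 'confidence': 0.8}, {'extent': [309.5, 0.5, 95.0, 85.5], 'confidence': 0.58}, {'extent': [382.6, 196.0, 94.4, 51.7], 'confidence': 0.56}]
```

View pics/w1.png

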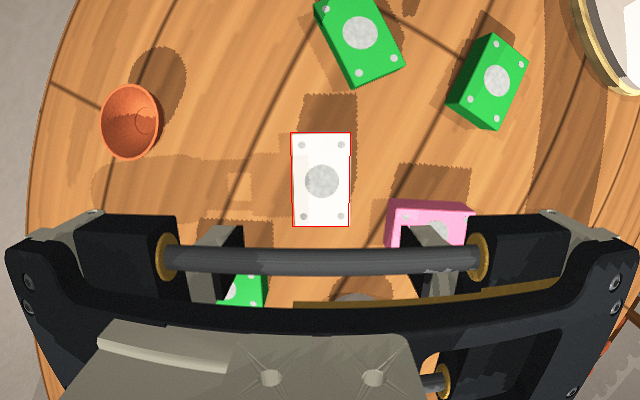

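Wrist view: the predicted outline sits on the white block (290–350, 133–226) to about a pixel. I still need to check the finger footprint for clearance from the green and pink blocks.

```bash
python3 - <<'E'
from plant import ctrl
from h import *
o=ctrl.get_obs(); m=ctrl.camera_model("wrist")
v=cv2.imread("pics/w1raw.png")
a=np.radians(26.8)
for z,c in((.0,(255,0,0)),(.044,(0,0,255))):
  for s in(1,-1):
    q=np.array([[s*.042,.013],[s*.067,.013],[s*.067,-.013],[s*.042,-.013]])@np.array([[np.cos(a),np.sin(a)],[-np.sin(a),np.cos(a)]])+[.521,-.228]
    cv2.polylines(v,[wproj(m,o,np.c_[q,np.full(4,z)]).round().astype(int)],True,c,1)
cv2.imwrite("pics/w1b.png",cv2.resize(v[90:280,200:480],None,fx=2.5,fy=2.5))
E
python3 go.py .521 -.228 .01 -153.2
```

```text
clock 3.675 tcp [ 0.5199 -0.2259  0.1998] ori [-9.0000e+01  2.0000e-02 -1.5314e+02] open 0.0875 F [ 0.2 -0.4 -0.4]
shift [1.000e-01 1.898e+02 2.300e+00] turn rad 0.0011 j6 30.6
```

View pics/w1b.png

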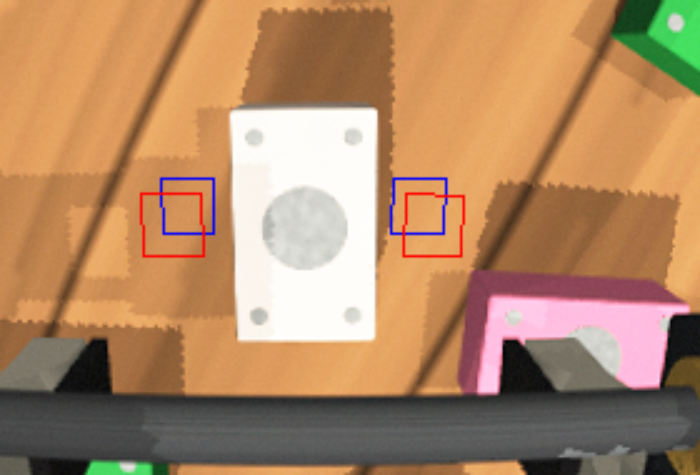

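```bash
python3 -m crank '[[[-1,0,50,2,0],[-1,0,100,2,0],[-1,0,140,2,0],[-1,0,170,2,0],[-1,0,185,2,0],[-1,0,190,2,0],[-1,0,190,2,0],[-1,0,190,2,0]]]'; python3 go.py .521 -.228 .01 -153.2
```

```text
clock: 4.68
tool_pos: [0.5219, -0.2285, 0.0108]
orientation: [-89.9, 0.1, -153.2]
force: [-0.1, 0.7, 1.0]
opening: 0.0877
clock 4.675 tcp [ 0.5219 -0.2285  0.0108] ori [-8.9930e+01  1.0000e-01 -1.5317e+02] open 0.0877 F [-0.1  0.7  1. ]
shift [ 0.6  0.8 -0.9] turn rad 0.0005 j6 30.8
```

```bash
python3 -m crank '[[[1,0,0,0,0],[1,0,0,0,0],[1,0,0,0,0],[1,0,0,0,0],[1,0,0,0,0],[1,0,0,0,0],[1,0,0,0,0],[1,0,0,0,0]]]'; python3 -m crank '[[[1,0,-10,0,0],[1,0,-40,0,0],[1,0,-90,0,0],[1,0,-140,0,0],[1,0,-180,0,0],[1,0,-180,0,0],[1,0,-180,0,0]]]'; python3 go.py .577 .148 .19 168.3
```

```text
clock: 5.68
tool_pos: [0.521, -0.2285, 0.0097]
orientation: [-90.0, -0.0, -153.2]
force: [-0.8, -0.1, 3.5]
opening: 0.0599
clock: 6.55
tool_pos: [0.5203, -0.2281, 0.1888]
orientation: [-90.1, -0.0, -153.2]
force: [-0.0, -0.1, -4.1]
opening: 0.0596
clock 6.55 tcp [ 0.5203 -0.2281  0.1888] ori [-9.0070e+01 -3.0000e-02 -1.5321e+02] open 0.0596 F [-0.  -0.1 -4.1]
shift [-220.2   -0.9 -310.1] turn rad 0.6718 j6 30.8
```

```bash
python3 -m crank '[[[1,-25,-5,-34,0.06],[1,-57,-10,-78,0.13],[1,-90,-12,-123,0.2],[1,-123,-12,-168,0.27],[1,-156,-12,-213,0.34],[1,-189,-12,-258,0.41],[1,-222,-12,-303,0.48],[1,-255,-12,-348,0.55],[1,-281,-12,-384,0.62],[1,-301,-12,-412,0.672],[1,-301,-12,-412,0.672],[1,-301,-12,-412,0.672]]]'; python3 -m crank '[[[1,0,0,0,0],[1,0,0,0,0]]]';cat > wl.py <<'E'
import sys
from stand import *
def overlay(p,name,lever=.4,crop=None,f=2):
    o=ctrl.get_obs(); im=ctrl.snapshot("wrist"); m=ctrl.camera_model("wrist")
    print(o['clock'],o['tool_pos'].round(4),o['orientation'].round(2),o['opening'])
    v=im[:,:,::-1].copy(); cv2.imwrite(f"pics/{name}raw.png",v); np.save(f"pics/{name}.npy",np.r_[o['tool_pos'],o['orientation']])
    draw(p,v,m,o,lever); cv2.imwrite(f"pics/{name}.png",v)
    if crop: x0,y0,x1,y1=crop; cv2.imwrite(f"pics/{name}c.png",cv2.resize(v[y0:y1,x0:x1],None,fx=f,fy=f,interpolation=cv2.INTER_CUBIC))
def draw(p,v,m,o,lever):
    L=.015*np.sin(lever)
    for X,c in [([[60,105,12],[60,-85,12],[-60,-85,12],[-60,105,12]],(0,0,255)),([[32.5,52.5,72],[32.5,-52.5,72],[-32.5,-52.5,72],[-32.5,52.5,72]],(255,0,0))]:
        X=np.array(X)/1000.
        if X[0,2]>.05: X[:,2]+=L
        pts=[]
        for i in range(4):
            for t in np.linspace(0,1,10): pts.append(X[i]*(1-t)+X[(i+1)%4]*t)
        cv2.polylines(v,[wproj(m,o,W(p,np.array(pts))).round().astype(int)],True,c,1)
E
python3 - <<'E'
from wl import *
overlay([.5774,.1478,-.204],"w2")
E
```

```text
clock: 8.05
tool_pos: [0.603, 0.2744, 0.1996]
orientation: [-89.9, -0.1, 168.3]
force: [0.1, -0.5, -3.4]
opening: 0.0597
clock: 8.3
tool_pos: [0.6039, 0.2741, 0.2017]
orientation: [-90.0, -0.0, 168.3]
force: [-0.9, -0.5, -2.5]
opening: 0.0597
8.3 [0.6039 0.2741 0.2017] [-90.    -0.   168.27] 0.059659596270450754
```

View pics/w2.png

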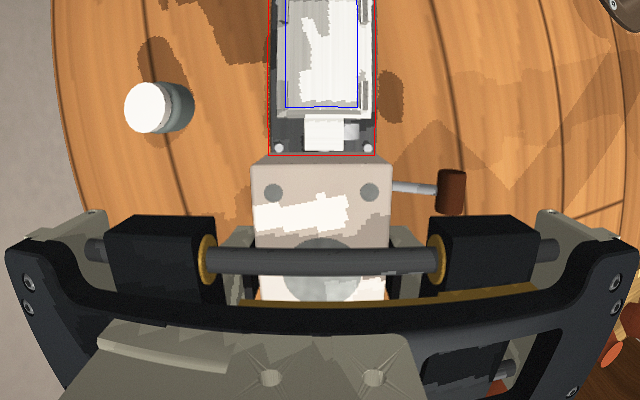

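Run:
```python
import cv2
for n in("w2","w2raw"):
    v=cv2.imread(f"pics/{n}.png")[0:170,240:400]; cv2.imwrite(f"pics/{n}z.png",cv2.resize(v,None,fx=3.5,fy=3.5,interpolation=cv2.INTER_CUBIC))
```

```text
(no output)
```

View pics/w2z.png

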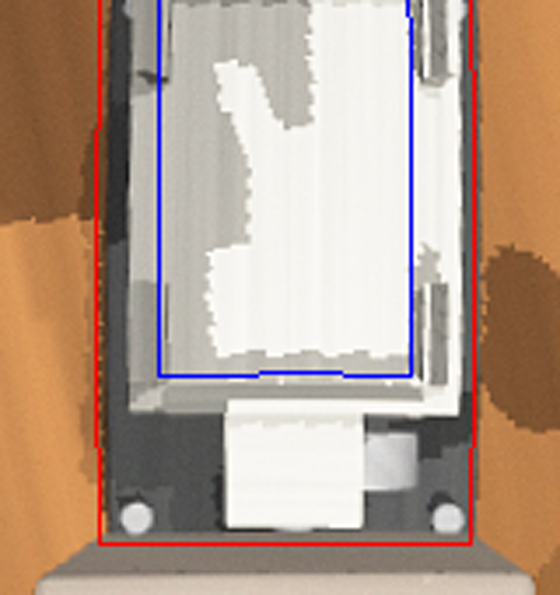

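View pics/w2rawz.png

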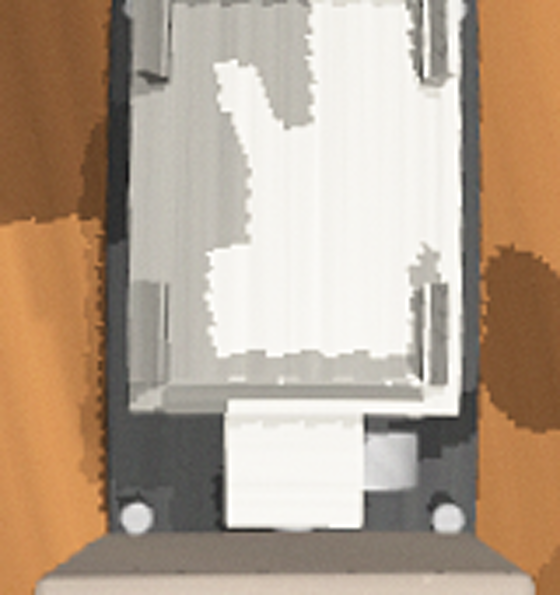

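```bash
python3 - <<'E'
from plant import ctrl
from h import *
m=ctrl.camera_model("wrist"); o={'tool_pos':np.zeros(3),'orientation':np.zeros(3)}
P=np.array([[.03,-.034,.05],[-.03,-.034,.05],[.03,.01,.05],[-.03,.01,.05]])
px=wproj(m,o,P);print(px.round(1), ((px-[240,0])*3.5).round(0))
v=cv2.imread("pics/w2raw.png"); cv2.imwrite("pics/w2b.png",cv2.resize(v[130:240,230:410],None,fx=4,fy=4)); print((px-[230,130])*4)
E
python3 go.py .5759 .1481 .12 168.3
```

```text
[[392.7 161. ]
 [245.7 161. ]
 [374.8 149.3]
 [264.9 149.4]] [[534. 563.]
 [ 20. 564.]
 [472. 523.]
 [ 87. 523.]]
[[650.73085629 123.94901423]
 [ 62.93920146 124.02013141]
 [579.09374014  77.3575903 ]
 [139.67948328  77.4169879 ]]
clock 8.35 tcp [0.6039 0.2743 0.2018] ori [-90.01   0.   168.27] open 0.0599 F [-0.3 -0.2 -2.4]
shift [  1.7  81.7 129.2] turn rad -0.0005 j6 -53.0
```

View pics/w2b.png

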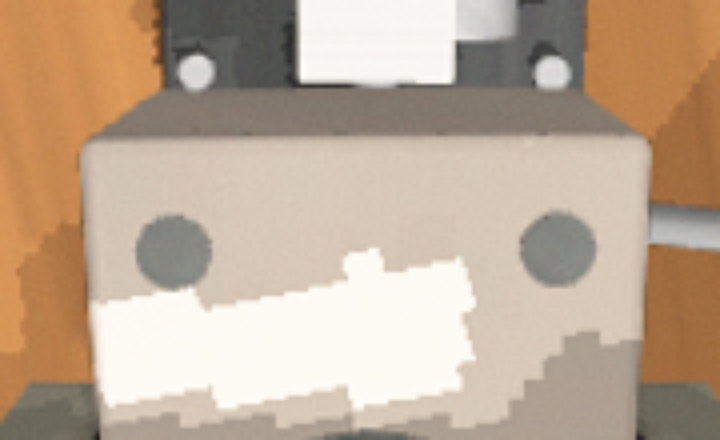

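```bash
python3 -m crank '[[[1,0,0,20,0],[1,0,0,55,0],[1,1,0,95,0],[1,1.5,10,120,0],[1,1.5,35,129.5,0],[1,1.5,60,129.5,0],[1,1.5,80,129.5,0],[1,1.5,86,129.5,0],[1,1.5,86,129.5,0],[1,1.5,86,129.5,0]]]'; python3 go.py .5760 .1481 .088 168.3
python3 - <<'E'
from plant import ctrl
from h import *
for n,c in(("side",(195,90,320,215)),("top",(185,130,310,220))):
    v=ctrl.snapshot(n)[:,:,::-1]; cv2.imwrite(f"pics/{n}3.png",cv2.resize(v[c[1]:c[3],c[0]:c[2]],None,fx=5,fy=5,interpolation=cv2.INTER_CUBIC))
E
```

```text
clock: 9.6
tool_pos: [0.5767, 0.1487, 0.1167]
orientation: [-90.1, 0.1, 168.3]
force: [-0.3, 0.7, -3.3]
opening: 0.0598
clock 9.6 tcp [0.5767 0.1487 0.1167] ori [-9.0060e+01  8.0000e-02  1.6832e+02] open 0.0598 F [-0.3  0.7 -3.3]
shift [ 0.6 28.7  0.7] turn rad 0.0004 j6 -44.9
```

View pics/side3.png

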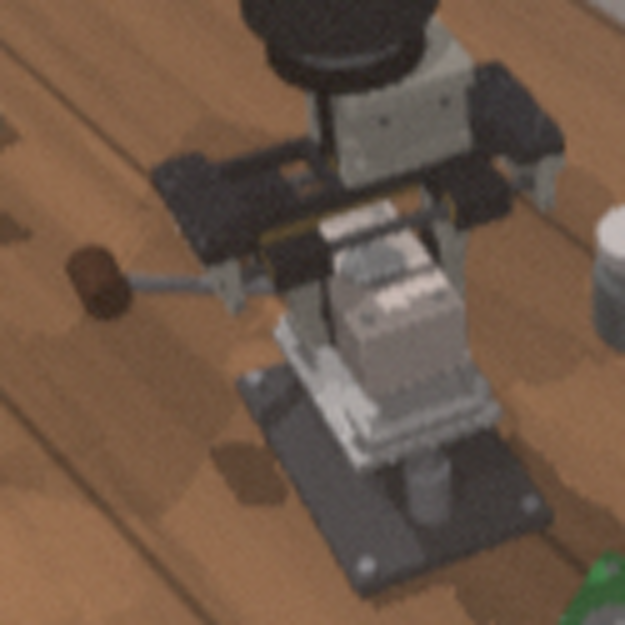

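Side view: the block hangs square above the pocket, with the fingers at the rim gaps. I'll lower it slowly.

```bash
python3 -m crank '[[[1,0,5,0,0],[1,0,10,0,0],[1,0,14,0,0],[1,0,18,0,0],[1,0,21,0,0],[1,0,21,0,0],[1,0,21,0,0]]]'; python3 go.py .5760 .1481 .088 168.3
```

```text
clock: 10.58
tool_pos: [0.5762, 0.1486, 0.0947]
orientation: [-90.0, 0.0, 168.3]
force: [0.8, 0.6, -3.7]
opening: 0.0595
clock 10.575 tcp [0.5762 0.1486 0.0947] ori [-9.0000e+01  1.0000e-02  1.6832e+02] open 0.0595 F [ 0.8  0.6 -3.7]
shift [0.1 6.7 0.5] turn rad 0.0003 j6 -44.9
```

```bash
python3 -m crank '[[[1,0,1,0,0],[1,0,2,0,0],[1,0,3,0,0],[1,0,4,0,0],[1,0,4,0,0]]]'; python3 -m crank '[[[1,0,1,0,0],[1,0,1,0,0]]]';python3 -m crank '[[[1,0,1,0,0],[1,0,1,0,0]]]'
```

```text
clock: 11.2
tool_pos: [0.5761, 0.1485, 0.0905]
orientation: [-90.0, -0.0, 168.3]
force: [-0.7, -0.2, -4.4]
opening: 0.06
clock: 11.45
tool_pos: [0.5761, 0.1485, 0.0895]
orientation: [-90.0, -0.0, 168.3]
force: [0.4, -0.4, -2.8]
opening: 0.0601
clock: 11.7
tool_pos: [0.5761, 0.1485, 0.0884]
orientation: [-90.0, -0.0, 168.3]
force: [-0.2, 0.1, -3.4]
opening: 0.0598
```

```bash
for i in 1 2; do python3 -m crank '[[[1,0,1,0,0],[1,0,1,0,0]]]'|grep -v ori;done
```

```text
clock: 11.95
tool_pos: [0.5762, 0.1485, 0.0877]
force: [-0.4, 0.6, -1.7]
opening: 0.0598
clock: 12.2
tool_pos: [0.5763, 0.1485, 0.0873]
force: [-3.4, -0.9, 5.8]
opening: 0.06
```

Run:
```python
from plant import ctrl
from h import *
o=ctrl.get_obs();print(o['force'],o['moment'],o['tool_pos'])
for n,c in(("side",(195,90,320,215)),):
    v=ctrl.snapshot(n)[:,:,::-1]; cv2.imwrite(f"pics/{n}4.png",cv2.resize(v[c[1]:c[3],c[0]:c[2]],None,fx=5,fy=5,interpolation=cv2.INTER_CUBIC))
v=ctrl.snapshot("wrist")[:,:,::-1];cv2.imwrite("pics/w4.png",v)
```

```text
[-3.37303164 -0.94992257  5.80363764] [0.0842384  1.17897297 0.0176724 ] [0.57625183 0.14851643 0.08726484]
```

View pics/side4.png

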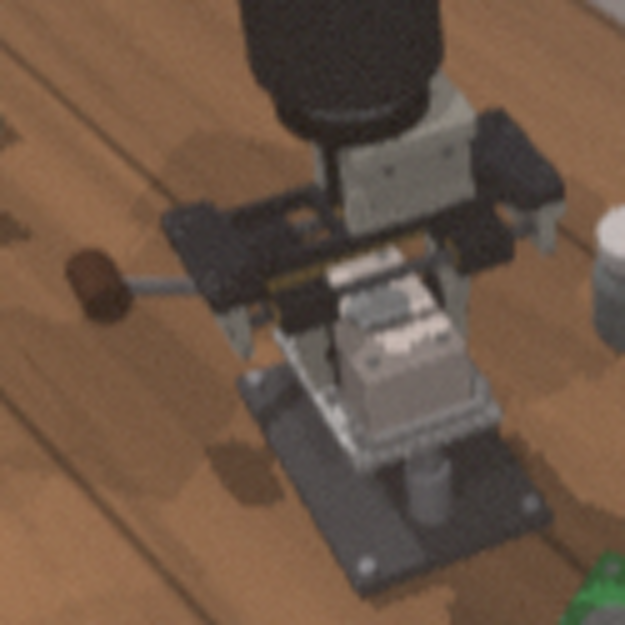

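View pics/w4.png

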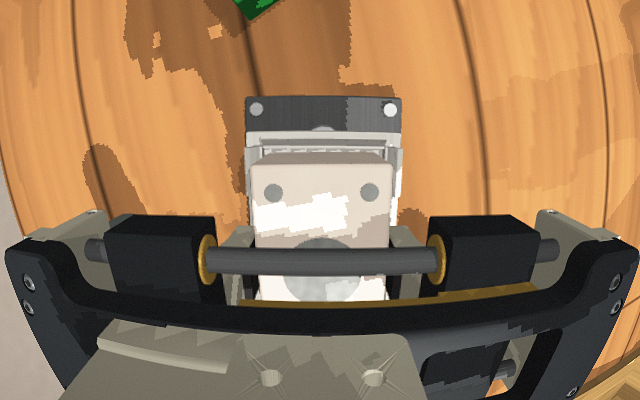

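The wrist view and the lateral force (−3.4 N) agree that the block is leaning on the stand's +x rim. I'll ease it about 1 mm the other way.

```bash
for i in 1 ; do python3 -m crank '[[[1,0.7,0,0,0],[1,1.2,0,0,0],[1,1.2,0,0,0]]]'|grep -v ori;done; python3 -m crank '[[[1,0,0.7,0,0],[1,0,0.7,0,0],[1,0,0.7,0,0]]]'|grep -v ori
```

```text
clock: 12.68
tool_pos: [0.5761, 0.1487, 0.0873]
force: [4.1, -3.4, 4.9]
opening: 0.0596
clock: 13.05
tool_pos: [0.5761, 0.1487, 0.0867]
force: [2.2, -4.3, 6.7]
opening: 0.0601
```

```bash
python3 -m crank '[[[-1,0,0,0,0],[-1,0,0,0,0],[-1,0,0,0,0],[-1,0,0,0,0],[-1,0,0,0,0]]]'|grep -v ori; python3 -m crank '[[[-1,0,-10,0,0],[-1,0,-35,0,0],[-1,0,-80,0,0],[-1,0,-120,0,0],[-1,0,-125,-30,0],[-1,0,-125,-65,0],[-1,0,-125,-80,0],[-1,0,-125,-80,0],[-1,0,-125,-80,0]]]'
python3 - <<'E'
from wl import *
overlay([.5760,.1481,-.204],"w5",.4,(220,30,440,230),3)
v=ctrl.snapshot("side")[:,:,::-1];c=(195,90,320,215); cv2.imwrite("pics/side5.png",cv2.resize(v[c[1]:c[3],c[0]:c[2]],None,fx=5,fy=5,interpolation=cv2.INTER_CUBIC))
E
```

```text
clock: 13.68
tool_pos: [0.5749, 0.1488, 0.0858]
force: [-0.5, -0.0, 0.1]
opening: 0.0875
clock: 14.8
tool_pos: [0.5908, 0.2266, 0.2105]
orientation: [-90.0, -0.0, 168.3]
force: [0.5, 0.3, -0.8]
opening: 0.0877
14.8 [0.5908 0.2266 0.2105] [-8.9960e+01 -4.0000e-02  1.6831e+02] 0.08769843155451641
```

View pics/w5c.png

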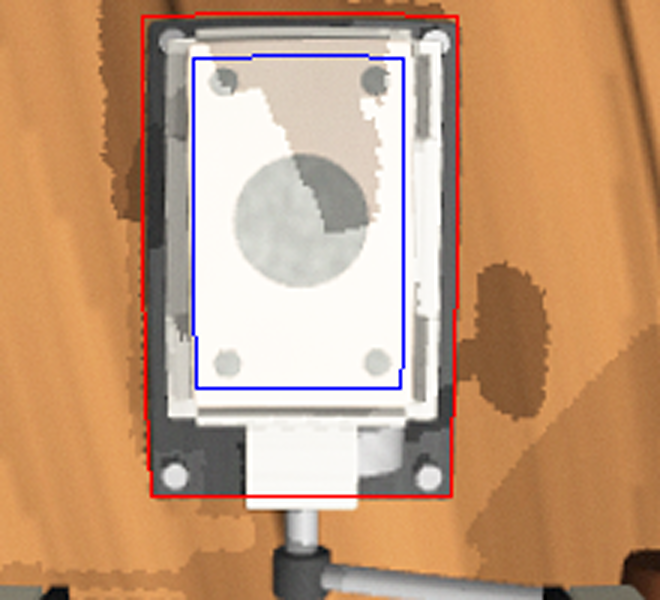

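View pics/side5.png

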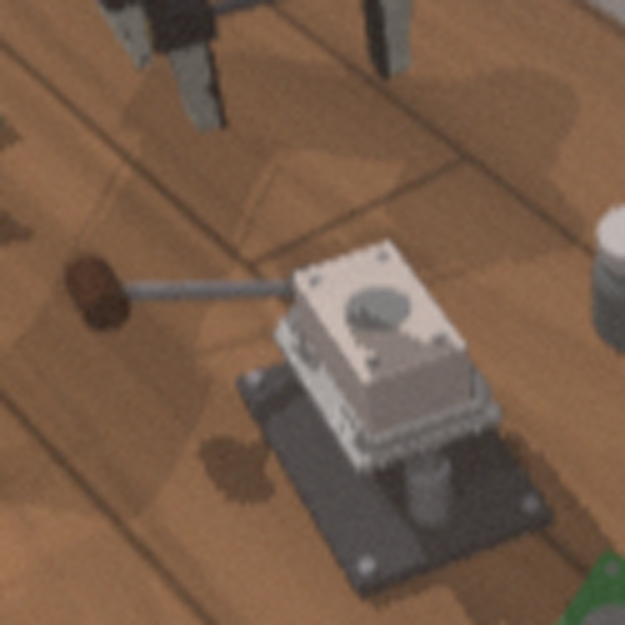

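```bash
python3 - <<'E'
from stand import *
m=ctrl.camera_model("wrist")
a=np.load("pics/w5.npy"); o={'tool_pos':a[:3],'orientation':a[3:]}
g=cv2.imread("pics/w5raw.png",0)
d=[(223,80),(375,81),(376,362),(228,362),(301,221)]
w=[]
for u,v in d:
    p=whit(m,o,220+(u+.5)/3-.5,30+(v+.5)/3-.5,.1218)[:2]; w.append(p)
w=np.array(w); print(w.round(4), "ctr",w[:4].mean(0), "lens",[np.linalg.norm(w[i]-w[(i+1)%4]).round(4) for i in range(4)])
e=(w[3]+w[2]-w[0]-w[1]); print("long axis deg",np.degrees(np.arctan2(e[1],e[0])),"expected",90-11.7)
# w1
o={'tool_pos':np.array([.5198,-.2266,.1993]),'orientation':np.array([-90.026,-.02,-153.23])}
d=[(254,137),(353,136),(352,316),(259,316)]
w=np.array([whit(m,o,200+(u+.5)/2.5-.5,90+(v+.5)/2.5-.5,.044)[:2] for u,v in d]);print("w1",[np.linalg.norm(w[i]-w[(i+1)%4]).round(4) for i in range(4)])
E
python3 go.py .485 .295 .16 -101.7
```

```text
[[0.5876 0.1086]
 [0.5487 0.117 ]
 [0.5634 0.1908]
 [0.6019 0.1828]
 [0.5753 0.1502]] ctr [0.57539007 0.14981023] lens [np.float64(0.0397), np.float64(0.0752), np.float64(0.0393), np.float64(0.0755)]
long axis deg 78.91748043664471 expected 78.3
w1 [np.float64(0.04), np.float64(0.0763), np.float64(0.0396), np.float64(0.0759)]
clock 14.9 tcp [0.591  0.2264 0.2108] ori [-8.9980e+01 -2.0000e-02  1.6828e+02] open 0.0882 F [-0.5 -0.8 -0.3]
shift [117.7  50.8 -45.7] turn rad -1.5711 j6 -50.3
```

```bash
python3 -m crank '[[[-1,15,0,-6,-0.17],[-1,30,2,-12,-0.35],[-1,45,4,-18,-0.52],[-1,60,6,-24,-0.7],[-1,75,8,-30,-0.87],[-1,90,10,-36,-1.05],[-1,105,10,-42,-1.22],[-1,118,10,-46,-1.4],[-1,118,10,-46,-1.571],[-1,118,10,-46,-1.571],[-1,118,10,-46,-1.571],[-1,118,10,-46,-1.571]]]'
python3 - <<'E'
from wl import *
p=[.5760,.1481,-.204]
overlay(p,"w6",.4)
print(ctrl.find_in("wrist","grip"))
E
```

```text
clock: 16.4
tool_pos: [0.4851, 0.2958, 0.2009]
orientation: [-90.0, -0.0, -101.8]
force: [-0.7, 0.9, 0.6]
opening: 0.0875
16.4 [0.4851 0.2958 0.2009] [ -90.     -0.   -101.83] 0.08745685651609
[{'extent': [357.1, 19.0, 155.8, 101.2], 'confidence': 0.73}, {'extent': [297.4, 55.1, 85.6, 157.4], 'confidence': 0.56}]
```

View pics/w6.png

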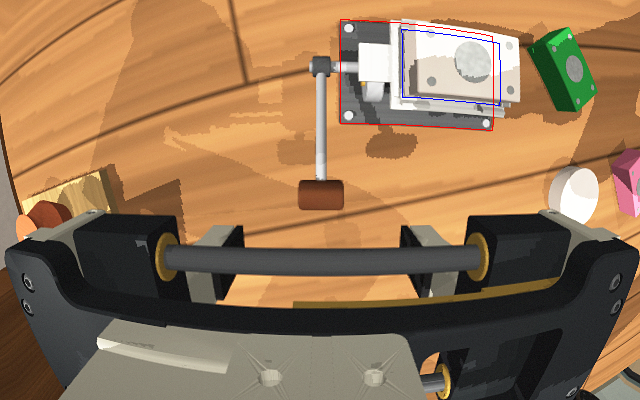

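The grip shows at (321,194), spanning 298–343 by 178–210, square to the jaws. I'll fit the lever angle next.

```bash
python3 - <<'E'
from stand import *
m=ctrl.camera_model("wrist")
a=np.load("pics/w6.npy"); o={'tool_pos':a[:3],'orientation':a[3:]}
p=[.576,.1481,-.204]
for th in np.arange(.15,.7,.05):
    c,s=np.cos(th),np.sin(th)
    g=W(p,np.array([[-.13*c,.125,.042+.13*s],[-.13*c,.145,.042+.13*s],[-.13*c,.105,.042+.13*s]]))
    S=ctrl.camera_model("side");T=ctrl.camera_model("top")
    print(round(th,2),g[0].round(4),wproj(m,o,g).round(1).tolist(),"side",proj(S,g[0])[0].round(1),"top",proj(T,g[0])[0].round(1))
E
python3 - <<'E'
import cv2
v=cv2.imread("pics/w6raw.png")[50:230,270:370]; cv2.imwrite("pics/w6z.png",cv2.resize(v,None,fx=3,fy=3))
E
python3 go.py .49 .2935 .09 -101.7
```

```text
0.15 [0.4754 0.2965 0.0614] [[322.6, 194.3], [302.4, 194.3], [342.8, 194.2]] side [213.  156.4] top [202.7 224.2]
0.2 [0.4766 0.2963 0.0678] [[322.6, 194.8], [302.0, 194.8], [343.3, 194.7]] side [212.9 154.6] top [202.3 223.8]
0.25 [0.478  0.296  0.0742] [[322.7, 195.0], [301.6, 195.1], [343.8, 194.9]] side [212.9 152.7] top [201.8 223.2]
0.3 [0.4797 0.2957 0.0804] [[322.7, 194.9], [301.1, 194.9], [344.3, 194.8]] side [213.1 150.9] top [201.4 222.6]
0.35 [0.4817 0.2952 0.0866] [[322.7, 194.4], [300.7, 194.4], [344.8, 194.3]] side [213.3 149. ] top [201.  221.9]
0.4 [0.4841 0.2948 0.0926] [[322.8, 193.5], [300.2, 193.5], [345.4, 193.4]] side [213.7 147.1] top [200.7 221. ]
0.45 [0.4867 0.2942 0.0985] [[322.8, 192.1], [299.7, 192.2], [345.9, 192.1]] side [214.2 145.2] top [200.3 220. ]
0.5 [0.4896 0.2936 0.1043] [[322.9, 190.4], [299.2, 190.5], [346.5, 190.3]] side [214.8 143.3] top [200.1 219. ]
0.55 [0.4928 0.293  0.1099] [[322.9, 188.2], [298.6, 188.3], [347.1, 188.1]] side [215.5 141.3] top [199.8 217.8]
0.6 [0.4963 0.2922 0.1154] [[322.9, 185.5], [298.1, 185.5], [347.8, 185.4]] side [216.4 139.4] top [199.6 216.5]
0.65 [0.5    0.2915 0.1207] [[323.0, 182.2], [297.5, 182.3], [348.4, 182.2]] side [217.3 137.5] top [199.4 215.2]
clock 16.5 tcp [0.4851 0.2959 0.2008] ori [ -90.     -0.   -101.77] open 0.0875 F [-0.6  0.3 -0.1]
shift [  1.3 110.8   5.3] turn rad -0.0012 j6 27.1
```

View pics/w6z.png

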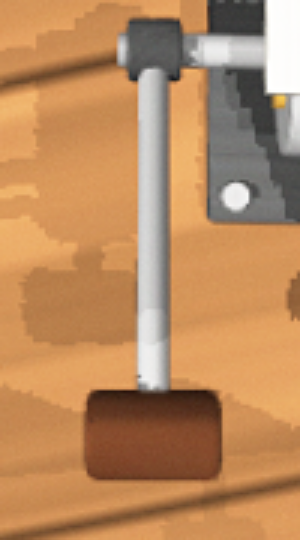

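```bash
python3 -m crank '[[[-1,-0.5,30,0,0],[-1,-0.5,70,0,0],[-1,-0.5,105,0,0],[-1,-0.5,120,-1,0],[-1,-0.5,127,-1,0],[-1,-0.5,127,-1,0],[-1,-0.5,127,-1,0]]]'
python3 - <<'E'
from plant import ctrl
import cv2
cv2.imwrite("pics/w7.png",ctrl.snapshot("wrist")[:,:,::-1])
v=ctrl.snapshot("side")[:,:,::-1];c=(195,90,320,215); cv2.imwrite("pics/side7.png",cv2.resize(v[c[1]:c[3],c[0]:c[2]],None,fx=5,fy=5,interpolation=cv2.INTER_CUBIC))
E
```

```text
clock: 17.38
tool_pos: [0.4847, 0.2973, 0.0751]
orientation: [-89.9, 0.1, -101.7]
force: [-0.6, 0.1, -0.2]
opening: 0.0877
```

View pics/w7.png

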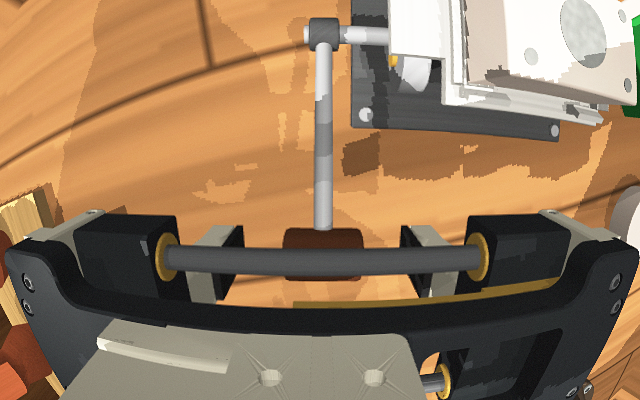

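View pics/side7.png

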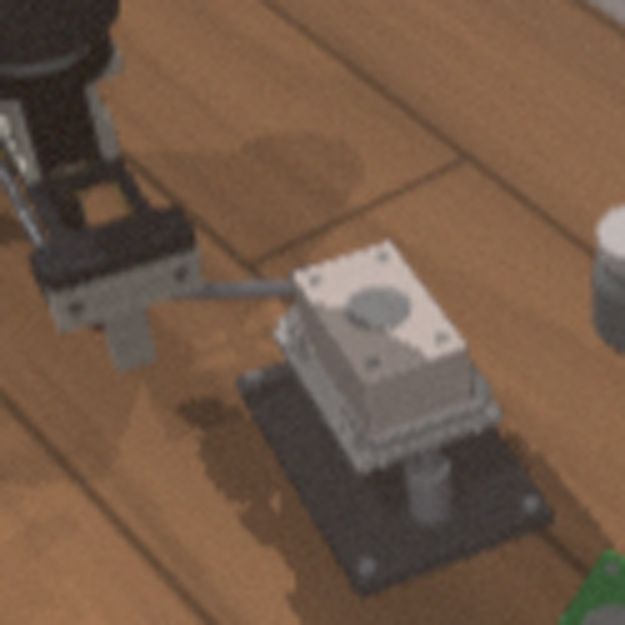

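Run:
```python
from plant import ctrl
from h import *
m=ctrl.camera_model("wrist"); o={'tool_pos':np.zeros(3),'orientation':np.zeros(3)}
print(wproj(m,o,np.array([[0,-.019,.014],[0,-.019,0],[0,-.019,-.014],[.02,-.019,0],[-.02,-.019,0]])).round(1))
# silhouette of cylinder r=14 centred at grasp pt
t=np.linspace(0,6.28,60); print([f(wproj(m,o,np.c_[0*t,-.019+.014*np.sin(t),.014*np.cos(t)])[:,1]) for f in (min,max)])
```

```text
[[321.9 229.5]
 [321.9 255.9]
 [321.9 280.3]
 [362.3 255.5]
 [281.5 255.6]]
[np.float64(227.5999563158853), np.float64(284.13487348447427)]
```

The cylinder's outline (228–280, 283–364) matches the pad centre to within 1 mm, so I'm closing.

```bash
python3 -m crank '[[[1,0,0,0,0],[1,0,0,0,0],[1,0,0,0,0],[1,0,0,0,0],[1,0,0,0,0],[1,0,0,0,0],[1,0,0,0,0],[1,0,0,0,0],[1,0,0,0,0]]]'
python3 - <<'E'
import numpy as np
from plant import ctrl
o=ctrl.get_obs();print(o['tool_pos'],o['force'])
t0=.4
for t in np.linspace(.4,1.571,13): print(round(t,3),"y",round(-130*(np.sin(t)-np.sin(t0)),1),"z",round(130*(np.cos(t0)-np.cos(t)),1))
E
```

```text
clock: 18.6
tool_pos: [0.4841, 0.2969, 0.0738]
orientation: [-90.0, 0.0, -101.7]
force: [0.4, 2.5, -1.0]
opening: 0.0394
[0.48409847 0.29690112 0.07384013] [ 0.36116753  2.47706338 -0.97572003]
0.4 y -0.0 z 0.0
0.498 y -11.4 z 5.5
0.595 y -22.3 z 12.1
0.693 y -32.4 z 19.7
0.79 y -41.8 z 28.3
0.888 y -50.2 z 37.7
0.985 y -57.7 z 47.9
1.083 y -64.2 z 58.8
1.181 y -69.6 z 70.3
1.278 y -73.9 z 82.2
1.376 y -76.9 z 94.6
1.473 y -78.8 z 107.1
1.571 y -79.4 z 119.8
```

```bash
python3 -m crank '[[[1,0,-5.8,2.6,0],[1,0,-11.4,5.5,0],[1,0,-17,8.7,0],[1,0,-22.3,12.1,0],[1,0,-27.4,15.8,0],[1,0,-32.4,19.7,0],[1,0,-37.2,23.9,0],[1,0,-41.8,28.3,0],[1,0,-46.1,32.9,0],[1,0,-50.2,37.7,0],[1,0,-50.2,37.7,0]]]'; python3 go.py .6016 .272 .153 -101.7
```

```text
clock: 19.98
tool_pos: [0.5206, 0.2892, 0.1245]
orientation: [-90.1, 0.0, -101.7]
force: [-4.1, 4.2, -0.9]
opening: 0.0393
clock 19.975 tcp [0.5206 0.2892 0.1245] ori [ -90.06    0.   -101.69] open 0.0393 F [-4.1  4.2 -0.9]
shift [  0.4 -28.6  82.8] turn rad 0.0001 j6 30.5
```

```bash
python3 -m crank '[[[1,0,-4,5,0],[1,0,-7.5,10.2,0],[1,0,-11,15.5,0],[1,0,-14,21.1,0],[1,0,-16.9,26.8,0],[1,0,-19.4,32.6,0],[1,0,-21.7,38.5,0],[1,0,-23.7,44.5,0],[1,0,-25.3,50.6,0],[1,0,-26.7,56.9,0],[1,0,-27.8,63,0],[1,0,-28.6,69.4,0]]]'; python3 -m crank '[[[1,0,-0.4,6,0],[1,0,-0.6,12,0],[1,0,-0.6,12.7,0],[1,0,-0.6,12.7,0]]]'; python3 go.py .6016 .272 .153 -101.7;  python3 - <<'E'
from wl import *
overlay([.5760,.1481,-.204],"w8",1.57)
v=ctrl.snapshot("side")[:,:,::-1];c=(195,60,320,215); cv2.imwrite("pics/side8.png",cv2.resize(v[c[1]:c[3],c[0]:c[2]],None,fx=3.8,fy=3.8,interpolation=cv2.INTER_CUBIC))
E
```

```text
clock: 21.48
tool_pos: [0.5878, 0.2749, 0.1536]
orientation: [-90.1, -0.0, -101.7]
force: [-7.9, 4.3, 4.8]
opening: 0.0397
clock: 21.98
tool_pos: [0.6006, 0.2722, 0.1545]
orientation: [-90.1, -0.0, -101.7]
force: [-5.6, 2.4, 4.9]
opening: 0.0398
clock 21.975 tcp [0.6006 0.2722 0.1545] ori [-9.0050e+01 -3.0000e-02 -1.0166e+02] open 0.0398 F [-5.6  2.4  4.9]
shift [-0.   1.5  1. ] turn rad 0.0007 j6 37.1
21.975 [0.6006 0.2722 0.1545] [-9.0050e+01 -3.0000e-02 -1.0166e+02] 0.03982755808567785
```

View pics/w8.png

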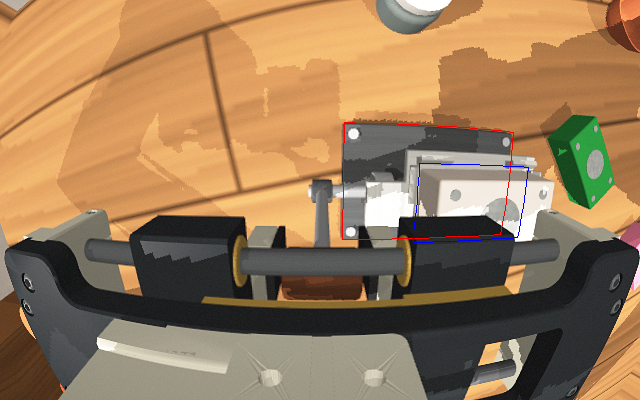

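View pics/side8.png

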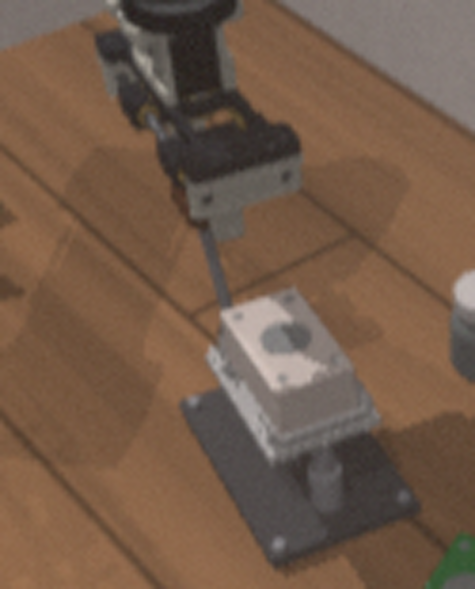

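Run:
```python
from stand import *
m=ctrl.camera_model("wrist")
a=np.load("pics/w8.npy"); o={'tool_pos':a[:3],'orientation':a[3:]}
p=[.576,.1481,-.204]; S=ctrl.camera_model("side")
for th in np.arange(1.0,1.7,.1):
    c,s=np.cos(th),np.sin(th)
    g=W(p,np.array([[0,.125,.042],[-.11*c,.125,.042+.11*s],[-.13*c,.125,.042+.13*s],[-.05*c,.125,.042+.05*s]]))
    t=np.linspace(0,6.28,60)
    cy=W(p,np.c_[-.13*c+.014*np.cos(t),0*t+.125,.042+.13*s+.014*np.sin(t)]); r=wproj(m,o,cy)[:,1]
    print(round(th,2),"cyl rows",r.min().round(1),r.max().round(1),"wr hub,bar",wproj(m,o,g)[[0,3,1]].round(0).tolist(),"sidecrop",((proj(S,g)-[195,60])*3.8).round(0).tolist())
v=cv2.imread("pics/w8raw.png")[160:330,220:420]; cv2.imwrite("pics/w8z.png",cv2.resize(v,None,fx=3.5,fy=3.5,interpolation=cv2.INTER_CUBIC))
```

```text
1.0 cyl rows 313.5 354.8 wr hub,bar [[323.0, 190.0], [323.0, 236.0], [324.0, 307.0]] sidecrop [[230.0, 333.0], [139.0, 261.0], [121.0, 247.0], [190.0, 302.0]]
1.1 cyl rows 305.4 349.1 wr hub,bar [[323.0, 190.0], [323.0, 232.0], [324.0, 300.0]] sidecrop [[230.0, 333.0], [150.0, 252.0], [134.0, 235.0], [195.0, 297.0]]
1.2 cyl rows 294.3 340.8 wr hub,bar [[323.0, 190.0], [323.0, 228.0], [324.0, 291.0]] sidecrop [[230.0, 333.0], [162.0, 243.0], [148.0, 225.0], [200.0, 294.0]]
1.3 cyl rows 280.0 329.3 wr hub,bar [[323.0, 190.0], [323.0, 222.0], [324.0, 279.0]] sidecrop [[230.0, 333.0], [175.0, 235.0], [164.0, 215.0], [206.0, 290.0]]
1.4 cyl rows 262.4 314.4 wr hub,bar [[323.0, 190.0], [324.0, 217.0], [324.0, 266.0]] sidecrop [[230.0, 333.0], [188.0, 228.0], [180.0, 207.0], [212.0, 287.0]]
1.5 cyl rows 241.3 296.0 wr hub,bar [[323.0, 190.0], [324.0, 211.0], [324.0, 250.0]] sidecrop [[230.0, 333.0], [202.0, 222.0], [196.0, 200.0], [218.0, 284.0]]
1.6 cyl rows 217.3 274.1 wr hub,bar [[323.0, 190.0], [324.0, 204.0], [325.0, 232.0]] sidecrop [[230.0, 333.0], [216.0, 217.0], [213.0, 195.0], [224.0, 282.0]]
```

View pics/w8z.png

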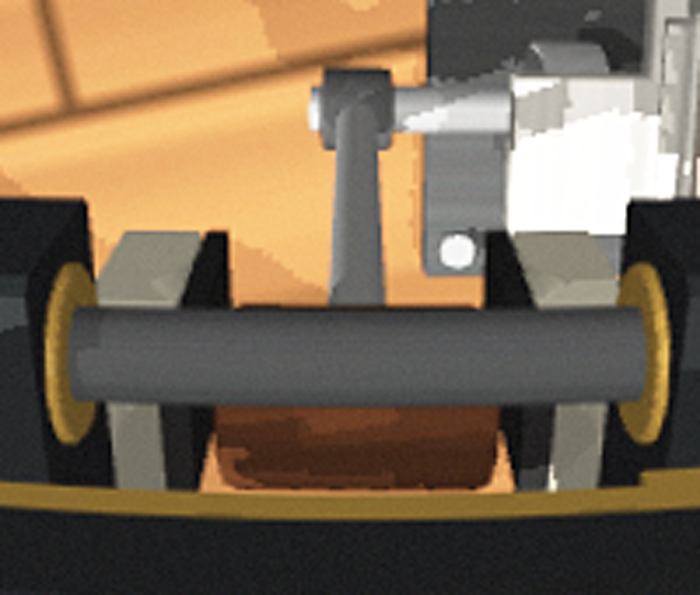

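Measured from the cylinder rows (247–299), the lever is at about 1.48 rad, so the grip slipped about 10 mm in the pads. I'll nudge it on toward upright.

```bash
python3 -m crank '[[[1,0,0,3,0],[1,0,0,6,0],[1,0,0,9,0],[1,0,0,11,0],[1,0,0,11,0],[1,0,0,11,0],[1,0,0,11,0]]]'
python3 - <<'E'
from wl import *
p=[.5760,.1481,-.204]
overlay(p,"w9",1.57)
m=ctrl.camera_model("wrist")
a=np.load("pics/w9.npy"); o={'tool_pos':a[:3],'orientation':a[3:]}
for th in np.arange(1.4,1.75,.05):
    c,s=np.cos(th),np.sin(th); t=np.linspace(0,6.28,60)
    cy=W(p,np.c_[-.13*c+.014*np.cos(t),0*t+.125,.042+.13*s+.014*np.sin(t)]); r=wproj(m,o,cy)[:,1]
    print(round(th,2),r.min().round(1),r.max().round(1), "zoom",((np.array([r.min(),r.max()])-160)*3.5).round())
v=cv2.imread("pics/w9raw.png")[160:330,220:420]; cv2.imwrite("pics/w9z.png",cv2.resize(v,None,fx=3.5,fy=3.5,interpolation=cv2.INTER_CUBIC))
v=ctrl.snapshot("side")[:,:,::-1];c=(195,60,320,215); cv2.imwrite("pics/side9.png",cv2.resize(v[c[1]:c[3],c[0]:c[2]],None,fx=3.8,fy=3.8,interpolation=cv2.INTER_CUBIC))
E
```

```text
clock: 22.95
tool_pos: [0.6113, 0.2699, 0.1544]
orientation: [-90.1, -0.0, -101.7]
force: [-6.3, 2.9, 3.6]
opening: 0.0399
22.95 [0.6113 0.2699 0.1544] [-9.0060e+01 -3.0000e-02 -1.0166e+02] 0.03987099379001285
1.4 280.0 330.3 zoom [420. 596.]
1.45 270.6 322.2 zoom [387. 568.]
1.5 260.5 313.3 zoom [352. 536.]
1.55 249.5 303.5 zoom [313. 502.]
1.6 237.9 293.0 zoom [272. 465.]
1.65 225.6 281.6 zoom [230. 426.]
1.7 212.8 269.6 zoom [185. 384.]
1.75 199.7 257.0 zoom [139. 339.]
```

View pics/w9z.png

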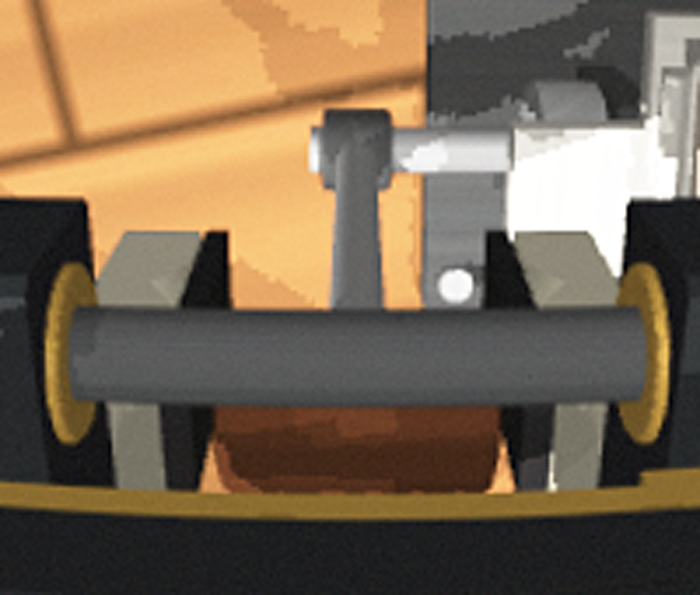

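View pics/side9.png

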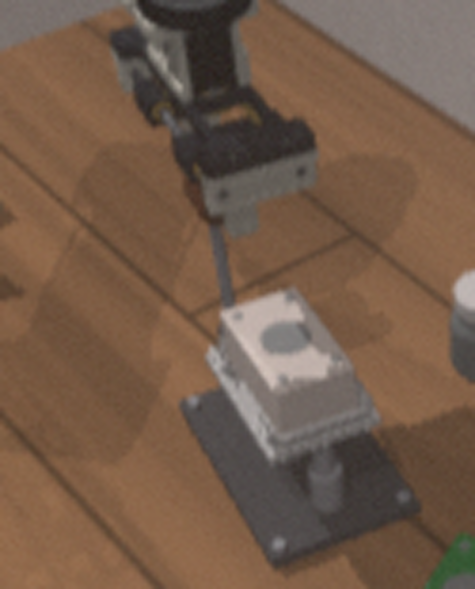

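```bash
python3 -m crank '[[[1,0,0,0,0],[1,0,0,0,0],[1,0,0,0,0],[1,0,0,0,0],[1,0,0,0,0],[1,0,0,0,0],[1,0,0,0,0],[1,0,0,0,0],[1,0,0,0,0],[1,0,0,0,0],[1,0,0,0,0],[1,0,0,0,0]]]'
python3 - <<'E'
from wl import *
p=[.5760,.1481,-.204]
overlay(p,"w10",1.57)
a=cv2.imread("pics/w9raw.png")[240:320,270:370].astype(float);b=cv2.imread("pics/w10raw.png")[240:320,270:370].astype(float)
print("diff",np.abs(a-b).mean())
m=ctrl.camera_model("wrist");q=np.load("pics/w10.npy"); o={'tool_pos':q[:3],'orientation':q[3:]}
print("hub pred zoom",(wproj(m,o,W(p,np.array([[0,.125,.042]])))-[220,160])*3.5)
v=cv2.imread("pics/w10raw.png")[160:330,220:420]; cv2.imwrite("pics/w10z.png",cv2.resize(v,None,fx=3.5,fy=3.5,interpolation=cv2.INTER_CUBIC))
v=ctrl.snapshot("top")[:,:,::-1]; cv2.imwrite("pics/top10.png",v)
print(proj(T,W(p,np.array([[0,0,.131]]))))
E
```

```text
clock: 24.55
tool_pos: [0.6113, 0.2699, 0.1544]
orientation: [-90.1, -0.0, -101.7]
force: [-5.3, 3.4, 4.2]
opening: 0.0396
24.55 [0.6113 0.2699 0.1544] [-9.0060e+01 -3.0000e-02 -1.0166e+02] 0.039601950673238226
diff 2.279
hub pred zoom [[360.42668552 146.65412209]]
[[249.46977281 188.65669708]]
```

View pics/w10z.png

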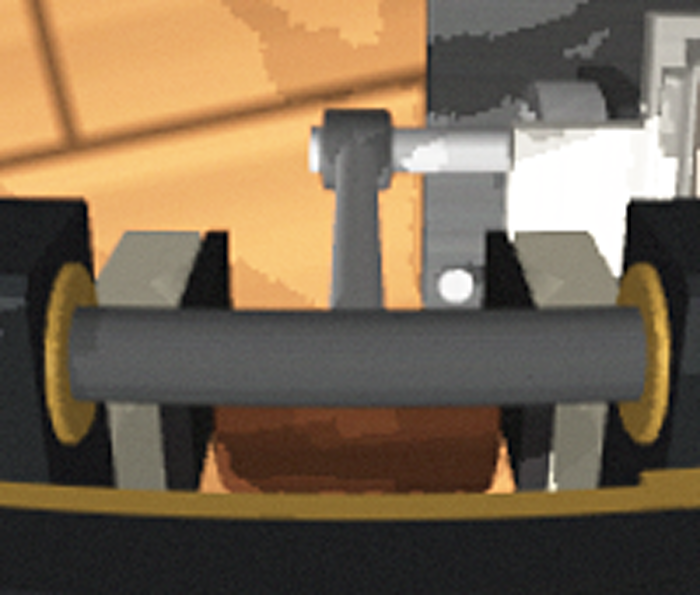

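View pics/top10.png

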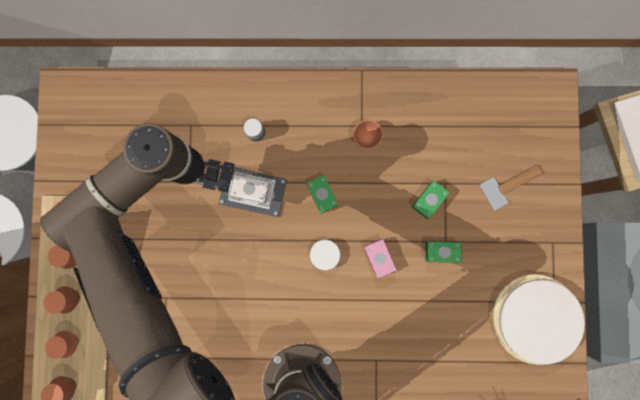

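Nothing moved during 1.5 s of holding. The hub sits where I predicted it (about 355,148 against 360,147). In the top view the block is at (249,188), on the pocket centre, and the jar, bowl and puck are where they started.

Run:
```python
from plant import ctrl
print(ctrl.close_job(), ctrl.get_obs()['clock'])
```

```text
the job is handed in; nothing more can be done
the job is handed in; nothing more can be done
```

The white plaster block is in the lift stand's pocket, and I handed the job in at about 24.7 s with the gripper still holding the lever upright. No verdict was reported.

- **Block:** I lowered it about 1 mm at a time until it touched. It leaned slightly on one rim (about 3 N sideways), so I eased it over and released it on the pocket floor with no drop. The wrist camera then put it within about 2 mm of the pocket centre, 0.6° off square and at floor height. I judged flatness only from that height and the side view.
- **Lever:** I gripped the cross grip by its flat ends and swung the lever up from about 0.40 rad. The grip slipped about 10 mm in the pads, so the lever first stopped near 1.48 rad. I pushed it 11 mm further.
- **Last checks:** The lever measured about 1.56 rad by camera and stayed still through 1.5 s of holding. The wrist force was about 7 N. The block was still centred in the pocket, and the jar, bowl and round mould were where they started.

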